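Shut down the sanding bench

ROBOT

A 6-joint arm with a two-finger parallel gripper is mounted at the origin on the work surface. World frame = base frame: x ahead of the robot, y to its left, z up, the work surface at z = 0. Lengths are in m, angles in rad, forces in N, time in s.
With the tool pointing down it reaches from about 0.35 to 0.775 m from the base axis. Payload 7.3 kg.
Tool frame: the origin (TCP) lies at the very end of the fingers, on their centre line; the grasp point (between the pads) lies 19 mm behind it (robot.hold_point_z is the distance from the TCP to the grasp point, in m); z points along the fingers, y is the direction in which the jaws open and shut (so a half turn about z gives the same grasp; the last joint's range is limited). The gripper opens to 92 mm and grips with 3 to 60 N. Pads are 19 mm wide; open, the fingers measure 130 mm over their backs; the gripper's body (75 mm by 190 mm) begins 47 mm behind the grasp point.
Start: joints at [-1.495, 0.342, 1.524, -0, 1.275, -0.146], TCP at [0.116, -0.512, 0.227] pointing down, gripper open.
Joint ranges: [-2.53, 2.53], [-0.77, 2.02], [0.04, 2.7], [-1, 4.14], [0.28, 2.66], [-3.11, 3.11]. Speed limits (rad/s): [2.57, 2.57, 3.14, 3.14, 3.14, 3.14].

INTERFACE

Orientations are given as [roll, pitch, yaw] about the fixed x, y, z axes, in that order (R = Rz(yaw) Ry(pitch) Rx(roll)).
In Python, from cell import monitor, viewer, robot gives the robot as it stands.
- The arm moves only by the tool move_arm, never from a script. Its argument "deltas" is a list of rows, each an object of numbers: "x", "y", "z": the shift along the tool's x, y, z in m; "wx", "wy", "wz": the turn, a rotation vector about the tool's x, y, z in degrees; "hand": the opening, from 0 (shut) to 1 (fully open). In form: [{"x": .., "y": .., "z": .., "wx": .., "wy": .., "wz": .., "hand": ..}, ...]. A call has 1 to 8 rows; each row is the pose to reach, as a shift and turn from the pose commanded when the call began, along the tool's axes at that moment; what a row does not reach only later rows make up. A row lasts 1/8 s, in which the tool goes at most 62.5 mm and 10.7 degrees, less where a joint would pass 70% of its speed; a pose out of reach is approached as far as the arm can. A call with a gripper value outside its range is refused whole. The fingers move at their own pace and stop on an object; "grip_force" is the grip in N (left out, the last holds). Time passes only in rows, so rows that repeat a pose let the fingers close. It gives the time, the measured TCP pose, the force and the opening at its end, in the units of the state.
- monitor.observe(): the state, without advancing time (a new reading comes with each control period).
- viewer.read_camera(name): name is "side" or "top" or "wrist"; returns the picture (420x560x3 uint8, red, green, blue); there is no depth.
- viewer.camera_params(name): a dict with "camera_matrix" (3x3 intrinsics, pixels), "k1" (the pictures are not rectified: a ray, as slopes to the right and down, at radius r is drawn at 1 + k1 r^2 times it, then the intrinsics apply), "R" (3x3) and "t" (3): a world point X has camera coordinates R X + t. Camera axes: x right, y down, z forward; pixel columns grow to the right and rows downward; lengths in m; the calibration is good to about 2 mm. A picture is of the moment at which its call begins: read the wrist's pose just before it. camera_params takes no time and is no camera call; for the wrist camera it gives the pose at the moment of the call.
- robot.hand_in(): hands the job in, once; it reports no verdict.
The state is a dict: "time": time; "qpos": joint angles; "qvel": joint speeds; "joint_efforts": joint torques, N m; "tool_pos": TCP position; "tool_rot": TCP orientation; "contact_force": force on the tool from outside, world axes, zero at the start; "torque": the same for the moment, N m; "opening": finger opening in m.
Only numpy, scipy, OpenCV 4.12 (cv2) and the standard library are available. Lean on these libraries where they do the work, as an engineer would, in place of code of your own. Each camera call takes 0.05 s, during which the arm holds its last target. There are 200 camera calls.

TASK

Work at the belt sander is over: shut the bench down with light fingertip presses. Press the sander's red stop button, let the dust extractor run on for at least three seconds, then press the red stop button on the extractor's box, and last of all switch off the bench lamp by pressing down the raised end of the rocker switch on its foot. Do not pick up or shift the lamp or anything else on the bench.

Things in the scene. Friction and masses are not known exactly. Their poses are not given: they have to be found in the camera images.
- sander: belt sander fixed to the bench: grey base 240 x 460 mm, belt 100 mm wide along y at 203 mm height (work stop to 251 mm), blue motor behind. Origin under the base's centre, x away from the operator. Its black two-button starter (118 mm along the slope, 78 mm wide) stands before the base; panel centre 172 mm in front (-x) of the origin, 88 mm high.
- sander_stop_face (a point): Sander: crown of the red stop button's slightly domed cap, moving with it. z: outward normal of the panel (15 degrees from vertical, leaning to the operator); x: up the slope, to the green button. Red: 28 mm across, crown 15.5 mm above the panel while running, 7.5 mm pressed in. Green start button: 24 mm across, 44 mm up the slope; 4.5 mm above the panel while running, 12.5 mm once stopped.
- sander_stop (a joint): the sander's red stop button. It slides along the panel's normal, takes about 3 N, snaps in by itself past half-way (4 mm) and stays. The cap yields on a spring (2 N, then 2.4 N/mm): up to 5 mm more, then a hard stop; so press about 6 to 9 mm. Value in m (without the cap's yielding): 0 = out (running), 0.008 = pressed in (stopped).
- extractor_box: the floor extractor's switch: white two-button starter box with a yellow plate (118 x 78 mm, panel centre 92 mm above the origin) on a sloped plywood bracket 150 x 110 mm screwed to the bench. Origin under the bracket's centre, x up the slope, away from the operator. Stands left or right of the sander's starter, the lamp on the other side.
- extractor_stop_face (a point): Extractor box: crown of the red stop button's slightly domed cap, moving with it. z: outward normal of the panel (15 degrees from vertical, leaning to the operator); x: up the slope, to the green button. Red: 28 mm across, crown 15.5 mm above the panel while running, 7.5 mm pressed in. Green start button: 24 mm across, 44 mm up the slope; 4.5 mm above the panel while running, 12.5 mm once stopped.
- extractor_stop (a joint): the extractor's red stop button. It slides along the panel's normal, takes about 3 N, snaps in by itself past half-way (4 mm) and stays. The cap yields on a spring (2 N, then 2.4 N/mm): up to 5 mm more, then a hard stop; so press about 6 to 9 mm. Value in m (without the cap's yielding): 0 = out (running), 0.008 = pressed in (stopped).
- lamp: green bench lamp, loose, 1.8 to 3 kg. Round foot 160 mm across, 22 mm thick; origin under its centre, x towards the stem. The stem (12 mm thick) stands 52 mm behind the centre (56 mm at 200 mm height), then arches away along x to a shade 104 mm across, about 205 mm behind the origin, 260 to 375 mm high.
- lamp_off (a point): centre of the raised front wing (red strip) of the black V-shaped rocker on the lamp's foot, moving with it, about 55 mm in front of the foot's centre. z: up (within 13 degrees); x: along the rocker to the stem. Rocker 40 x 24 mm, pivot 15 mm from this point. The point lies 37 mm above the bench with the lamp on, 30 mm when off (wing then level).
- lamp_switch (a joint): lamp rocker; rad, 0 = lamp on (front end raised), 0.44 = lamp off (front end down). It needs about 2 N at its raised end, snaps over past half-way (0.22 rad, about 4 mm at the end of the wing) and stays. The whole rocker yields on a spring seat (3 N, then 2.4 N/mm, up to 5 mm); press about 4 to 7 mm down.
- cork_center (a point): centre of a cork sanding block 110 x 62 x 30 mm, loose
- toy_center (a point): centre of a turned wooden blank, 72 mm across and 64 mm tall, loose
- glue_center (a point): centre of a white glue bottle, 60 mm across and 170 mm tall, loose
- wax_center (a point): centre of a yellow wax tin, 84 mm across and 60 mm tall, loose
Mind the look-alikes: they are no part of the job. Of the things like the extractor_box, leave any that is orange; of the rest the smaller one is meant.

How it is judged:
By the outcome, as a careful person would: the job done as asked, in the order asked, and still so for the second after the job is handed in, with the robot touching nothing.
It also fails if it takes over 64 s, if anything falls off the work surface, if the arm or the gripper's body presses on something with over 40 N, if the wrist force passes 120 N, or if a joint passes its speed limit or range.

## Working session

There is one attempt and no reset: what is moved stays moved. The work goes in short steps, Python scripts to look and compute and a tool call to move; the robot and the scene stay as the last step left them, time stands still between calls to the robot, and variables do not carry over. Pictures are saved under pics/ and viewed, about 8 in all and at most 12, crops included, and the job is handed in when it is done.

Besides the shell and the picture viewer there is one more tool, called after ">>>" as name(argument=value, ...), one argument or row to a line, values as JSON. move_arm: Moves the arm, as the interface text tells. Its arguments: {"type":"object","properties":{"deltas":{"type":"array","items":{"type":"object","properties":{"x":{"type":"number"},"y":{"type":"number"},"z":{"type":"number"},"wx":{"type":"number"},"wy":{"type":"number"},"wz":{"type":"number"},"hand":{"type":"number"}}}},"grip_force":{"type":"number"}},"required":["deltas"]}

```bash
ls; mkdir -p pics
python3 - <<'E'
from cell import monitor, viewer, robot
import cv2
s=monitor.observe(); print(s['time'],s['tool_pos'],s['tool_rot'],s['contact_force'])
for n in ['top','side']:
    p=viewer.read_camera(n); cv2.imwrite(f'pics/{n}1.png',p[:,:,::-1]); c=viewer.camera_params(n); print(n,c)
E
```

```text
pics
0.0 [ 0.11546922 -0.51172341  0.22605372] [-3.14006522e+00 -2.03197377e-04  2.21775689e-01] [ 0.78321406 -0.60055265  0.01774666]
top {'camera_matrix': array([[451.00255455,   0.        , 280.16130853],
       [  0.        , 451.00255455, 210.26339716],
       [  0.        ,   0.        ,   1.        ]]), 'k1': -0.14067987463046294, 'R': array([[-0.01150757, -0.99983361, -0.014154  ],
       [-0.99135448,  0.01325794, -0.13053931],
       [ 0.13070525,  0.01252944, -0.9913421 ]]), 't': array([-0.00937656,  0.51901962,  1.31005831])}
side {'camera_matrix': array([[401.87667368,   0.        , 276.63127759],
       [  0.        , 401.87667368, 216.89364335],
       [  0.        ,   0.        ,   1.        ]]), 'k1': -0.07882312404064393, 'R': array([[-0.86082145, -0.508881  , -0.00515411],
       [-0.36531156,  0.62494758, -0.68991883],
       [ 0.35430763, -0.59201407, -0.72386839]]), 't': array([0.43535801, 0.27467829, 1.05901035])}
```

View pics/top1.png

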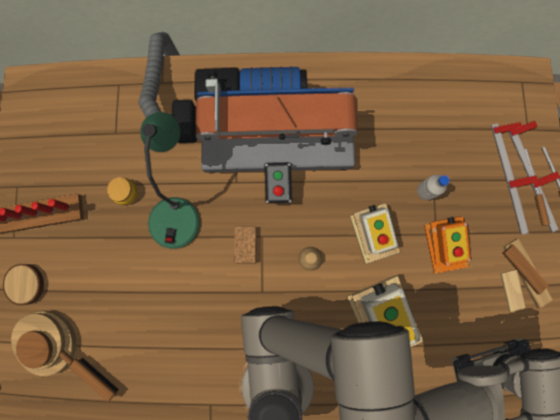

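View pics/side1.png

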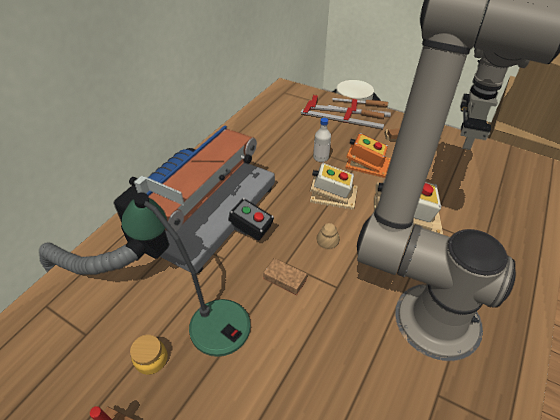

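Top view: sander starter at about (278,183) with its red button at (278,191). The small white box is at (378,232) with red at (383,240). The larger white box at (392,312) and the orange one at (450,243) are look-alikes. The lamp foot is at (173,222) with its rocker near (170,235). The side view shows the same layout.

```bash
cat > h.py <<'E'
import numpy as np, cv2
def ray(c,uv):
    K=c['camera_matrix']; d=(np.array(uv,float)-K[:2,2])/[K[0,0],K[1,1]]
    u=d.copy()
    for _ in range(20): u=d/(1+c['k1']*(u@u))
    R=c['R']; return -R.T@c['t'], R.T@np.array([u[0],u[1],1])
def plane(c,uv,z):
    o,d=ray(c,uv); return o+d*(z-o[2])/d[2]
def tri(rs):
    A=0;b=0
    for o,d in rs:
        d=d/np.linalg.norm(d); P=np.eye(3)-np.outer(d,d); A=A+P; b=b+P@o
    X=np.linalg.solve(A,b); return X,[np.linalg.norm(np.cross(X-o,d/np.linalg.norm(d))) for o,d in rs]
def blobs(img,col,box,minarea=6):
    x0,y0,x1,y1=box; h=cv2.cvtColor(img,cv2.COLOR_RGB2HSV)[y0:y1,x0:x1].astype(int)
    H,S,V=h[...,0],h[...,1],h[...,2]
    m={'red':((H<6)|(H>172))&(S>150)&(V>70),'green':(H>45)&(H<90)&(S>110)&(V>40),
       'dark':(V<45)}[col].astype(np.uint8)
    n,_,st,ce=cv2.connectedComponentsWithStats(m)
    return [(ce[i]+[x0,y0],int(st[i,4]),st[i,2:4].tolist()) for i in range(1,n) if st[i,4]>=minarea]
E
python3 - <<'E'
from h import *
from cell import viewer
T=cv2.imread('pics/top1.png')[:,:,::-1].copy();S=cv2.imread('pics/side1.png')[:,:,::-1].copy()
ct=viewer.camera_params('top');cs=viewer.camera_params('side')
W={'sander':((262,162,294,204),(228,195,275,240)),'ext':((355,205,398,258),(312,160,356,200)),'lamp':((160,222,182,246),(215,318,248,345))}
for n,(a,b) in W.items():
  for col in ['red','green']:
    if n=='lamp' and col=='green': continue
    A=blobs(T,col,a,3);B=blobs(S,col,b,3); print(n,col,A,B)
    if A and B:
      A=max(A,key=lambda q:q[1]);B=max(B,key=lambda q:q[1]); print('  ',*tri([ray(ct,A[0]),ray(cs,B[0])]))
# lamp foot ellipse, box outlines
h=cv2.cvtColor(T,cv2.COLOR_RGB2HSV)[190:255,140:205];m=((h[...,0]>60)&(h[...,0]<90)&(h[...,1]>90)).astype(np.uint8)
cn=max(cv2.findContours(m,0,1)[0],key=cv2.contourArea); e=cv2.fitEllipse(cv2.convexHull(cn)+np.array([[140,190]])); print(e,plane(ct,e[0],.022))
for p in [(352,216),(384,206),(400,252),(365,262),(350,292),(402,278),(420,345)]: print(p,plane(ct,p,.07))
E
```

```text
sander red [(array([277.88311688, 190.49350649]), 77, [10, 10])] [(array([258.17142857, 216.35714286]), 70, [10, 9])]
   [ 0.57175749 -0.00944714  0.08839172] [np.float64(0.0028521242062165488), np.float64(0.002852124206216646)]
sander green [(array([277.43396226, 175.18867925]), 53, [8, 8])] [(array([246.02272727, 209.68181818]), 44, [9, 7])]
   [ 0.61491009 -0.00885953  0.09536602] [np.float64(0.002526302356660458), np.float64(0.0025263023566606427)]
ext red [(array([382.69230769, 239.04615385]), 65, [10, 9])] [(array([343.32608696, 175.73913043]), 46, [8, 8])]
   [ 0.42713229 -0.30610332  0.09158455] [np.float64(0.0023565496630435587), np.float64(0.0023565496630435037)]
ext green [(array([378.4, 224.4]), 50, [8, 8])] [(array([330.37037037, 171.96296296]), 27, [7, 5])]
   [ 0.46880159 -0.29361721  0.09900735] [np.float64(0.002803324414262623), np.float64(0.0028033244142626344)]
lamp red [(array([168.57894737, 239.10526316]), 19, [6, 4])] [(array([234. , 332.5]), 22, [7, 6])]
   [0.43810155 0.31977404 0.03547741] [np.float64(0.0021540471762648544), np.float64(0.0021540471762647967)]
((173.51583862304688, 222.55172729492188), (48.7130241394043, 49.62452697753906), 45.513328552246094) [0.48720045 0.30796888 0.022     ]
(352, 216) [ 0.49455608 -0.22431926  0.07      ]
(384, 206) [ 0.52259862 -0.31918681  0.07      ]
(400, 252) [ 0.38799234 -0.36077248  0.07      ]
(365, 262) [ 0.36119029 -0.25790758  0.07      ]
(350, 292) [ 0.27664432 -0.21250901  0.07      ]
(402, 278) [ 0.31327645 -0.36386416  0.07      ]
(420, 345) [ 0.12104239 -0.41082547  0.07      ]
```

```bash
cat >> h.py <<'E'
from scipy.spatial.transform import Rotation as Ro
def rpy(r): return Ro.from_euler('xyz',r)
def delta(s,pos,rot):
    R=rpy(s['tool_rot']); print('d mm',np.round(1000*R.inv().apply(np.array(pos)-s['tool_pos']),1),'w deg',np.round((R.inv()*rot).as_rotvec(degrees=True),1))
def press_pose(p,yaw,tilt,h):   # TCP h above crown p along normal
    R=rpy([np.pi,-np.radians(tilt),yaw]); return np.array(p)-h*R.apply([0,0,1]),R
E
python3 - <<'E'
from h import *
from cell import viewer,monitor
ct=viewer.camera_params('top')
for n,uv,z in [('s',(277.88,190.49),.094),('e',(382.69,239.05),.098),('l',(168.58,239.1),.037),('sg',(277.43,175.19),.097),('eg',(378.4,224.4),.101)]: print(n,plane(ct,uv,z))
s=monitor.observe()
delta(s,*press_pose([.572,-.009,.096],.014,15,.09))
E
```

```text
s [ 0.56813563 -0.01071463  0.094     ]
e [ 0.42448357 -0.30548807  0.098     ]
l [0.43605689 0.31838524 0.037     ]
sg [ 0.6122199  -0.00995427  0.097     ]
eg [ 0.46596888 -0.29415193  0.101     ]
d mm [ 533.1 -394.8   43.8] w deg [-1.6 14.9 11.8]
```

>>> move_arm(
  deltas=[
    {"x": 0.53,"y": -0.395,"z": 0.0,"wx": -1.6,"wy": 14.9,"wz": 11.8,"hand": 0},
    {"x": 0.53,"y": -0.395,"z": 0.0,"wx": -1.6,"wy": 14.9,"wz": 11.8,"hand": 0},
    {"x": 0.53,"y": -0.395,"z": 0.0,"wx": -1.6,"wy": 14.9,"wz": 11.8,"hand": 0},
    {"x": 0.53,"y": -0.395,"z": 0.0,"wx": -1.6,"wy": 14.9,"wz": 11.8,"hand": 0},
    {"x": 0.53,"y": -0.395,"z": 0.0,"wx": -1.6,"wy": 14.9,"wz": 11.8,"hand": 0},
    {"x": 0.53,"y": -0.395,"z": 0.0,"wx": -1.6,"wy": 14.9,"wz": 11.8,"hand": 0},
    {"x": 0.53,"y": -0.395,"z": 0.0,"wx": -1.6,"wy": 14.9,"wz": 11.8,"hand": 0},
    {"x": 0.53,"y": -0.395,"z": 0.0,"wx": -1.6,"wy": 14.9,"wz": 11.8,"hand": 0},
  ],
)

```text
time: 1.1
tool_pos: [0.4418, -0.1307, 0.2268]
tool_rot: [3.14, -0.262, 0.015]
contact_force: [0.9, -1.5, 0.6]
opening: 0.0166
```

Run:
```python
from h import *
from cell import viewer,monitor
s=monitor.observe();print(s['time'],s['tool_pos'],s['tool_rot'],s['opening'],s['contact_force'])
delta(s,*press_pose([.571,-.010,.096],.014,15,.09))
```

```text
1.1 [ 0.44182717 -0.13068538  0.2268004 ] [ 3.14028849 -0.26154162  0.01470089] 0.016574507414340075 [ 0.89345052 -1.52032591  0.59082799]
d mm [  92.6 -118.9   70.1] w deg [0.1 0.  0. ]
```

>>> move_arm(
  deltas=[
    {"x": 0.093,"y": -0.119,"z": 0.07,"hand": 0},
    {"x": 0.093,"y": -0.119,"z": 0.07,"hand": 0},
    {"x": 0.093,"y": -0.119,"z": 0.07,"hand": 0},
    {"x": 0.093,"y": -0.119,"z": 0.07,"hand": 0},
    {"x": 0.093,"y": -0.119,"z": 0.07,"hand": 0},
  ],
)

```text
schema error: expected keys x, y, z, wx, wy, wz, hand
```

Run:
```python
from h import *
from cell import viewer,monitor
c=viewer.camera_params('wrist');p=viewer.read_camera('wrist');cv2.imwrite('pics/w1.png',p[:,:,::-1])
s=monitor.observe();print(s['time'],s['tool_pos'],s['tool_rot'],s['opening'],s['contact_force'])
o,d=ray(c,(280,210));R=rpy(s['tool_rot']);print('cam in tool',R.inv().apply(o-s['tool_pos']),R.inv().apply(d))
for col,z in [('red',.094),('green',.097)]:
  for b in blobs(p,col,(0,0,560,420),100): print(col,b,plane(c,b[0],z))
```

```text
1.15 [ 0.44536187 -0.12411801  0.2270511 ] [-3.13947661 -0.26378388  0.02019737] 0.012555960138255854 [ 1.07771263  1.97127781 -0.54840394]
cam in tool [ 0.07556276  0.0066756  -0.15978507] [-0.29028069 -0.00972537  0.95698   ]
red (array([153.83403068,  92.84937238]), 717, [30, 31]) [ 0.57337605 -0.00964256  0.094     ]
red (array([467.41238671, 250.48338369]), 662, [30, 30]) [ 0.43175236 -0.30303603  0.094     ]
green (array([151.89544236,  43.3002681 ]), 373, [22, 25]) [ 0.61840975 -0.00770362  0.097     ]
green (array([460.14252336, 206.47663551]), 428, [23, 26]) [ 0.47289718 -0.29286347  0.097     ]
```

View pics/w1.png

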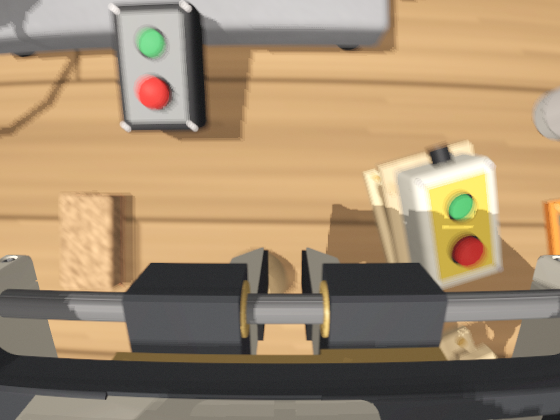

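Wrist view: sander red at (154,93), green (152,43); extractor red at (467,250). The sander's position agrees with the top view to a few mm. The moves need all keys.

>>> move_arm(
  deltas=[
    {"x": 0.09,"y": -0.115,"z": 0.07,"wx": 0,"wy": 0,"wz": 0,"hand": 0},
    {"x": 0.09,"y": -0.115,"z": 0.07,"wx": 0,"wy": 0,"wz": 0,"hand": 0},
    {"x": 0.09,"y": -0.115,"z": 0.07,"wx": 0,"wy": 0,"wz": 0,"hand": 0},
    {"x": 0.09,"y": -0.115,"z": 0.07,"wx": 0,"wy": 0,"wz": 0,"hand": 0},
    {"x": 0.09,"y": -0.115,"z": 0.07,"wx": 0,"wy": 0,"wz": 0,"hand": 0},
    {"x": 0.09,"y": -0.115,"z": 0.07,"wx": 0,"wy": 0,"wz": 0,"hand": 0},
  ],
)

```text
time: 1.9
tool_pos: [0.5438, -0.0169, 0.1826]
tool_rot: [3.14, -0.261, 0.013]
contact_force: [-0.1, 0.0, -0.0]
opening: 0.0006
```

Run:
```python
from h import *
from cell import viewer,monitor
c=viewer.camera_params('wrist');p=viewer.read_camera('wrist');cv2.imwrite('pics/w2.png',p[:,:,::-1])
s=monitor.observe();print(s['time'],s['tool_pos'],s['tool_rot'],s['opening'],s['contact_force'])
for col,z in [('red',.095),('green',.097)]:
  for b in blobs(p,col,(0,0,560,420),100): print(col,b,plane(c,b[0],z))
delta(s,*press_pose([.571,-.010,.0965],.014,15,.0))
```

```text
1.95 [ 0.54390992 -0.01699236  0.18267833] [ 3.14034812 -0.26169822  0.01334111] 0.00041619944171883167 [ 0.30390684  0.40186622 -0.14834646]
red (array([275.44668008, 207.20422535]), 994, [37, 37]) [ 0.57279617 -0.01029294  0.095     ]
green (array([274.78589744, 150.14102564]), 780, [31, 32]) [ 0.61665708 -0.00930394  0.097     ]
d mm [ 4.  -6.7 90.3] w deg [ 0.1  0.  -0. ]
```

View pics/w2.png

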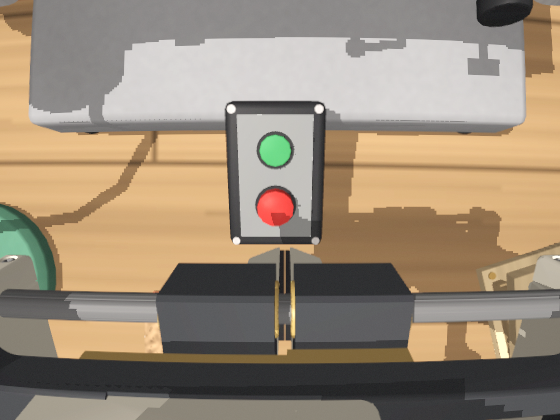

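Wrist view: red at (275,207), green at (275,150). The red button is at about (0.572, -0.010). Next I descend to just above the crown.

>>> move_arm(
  deltas=[
    {"x": 0.005,"y": -0.0065,"z": 0.04,"wx": 0,"wy": 0,"wz": 0,"hand": 0},
    {"x": 0.005,"y": -0.0065,"z": 0.08,"wx": 0,"wy": 0,"wz": 0,"hand": 0},
    {"x": 0.005,"y": -0.0065,"z": 0.084,"wx": 0,"wy": 0,"wz": 0,"hand": 0},
    {"x": 0.005,"y": -0.0065,"z": 0.086,"wx": 0,"wy": 0,"wz": 0,"hand": 0},
    {"x": 0.005,"y": -0.0065,"z": 0.086,"wx": 0,"wy": 0,"wz": 0,"hand": 0},
    {"x": 0.005,"y": -0.0065,"z": 0.086,"wx": 0,"wy": 0,"wz": 0,"hand": 0},
  ],
)

```text
time: 2.7
tool_pos: [0.5716, -0.0094, 0.1018]
tool_rot: [3.14, -0.263, 0.015]
contact_force: [0.5, -0.2, 0.3]
opening: 0.0001
```

>>> move_arm(
  deltas=[
    {"x": 0,"y": 0,"z": 0.002,"wx": 0,"wy": 0,"wz": 0,"hand": 0},
    {"x": 0,"y": 0,"z": 0.003,"wx": 0,"wy": 0,"wz": 0,"hand": 0},
    {"x": 0,"y": 0,"z": 0.003,"wx": 0,"wy": 0,"wz": 0,"hand": 0},
  ],
)

```text
time: 3.08
tool_pos: [0.572, -0.0092, 0.0977]
tool_rot: [3.14, -0.261, 0.015]
contact_force: [-1.4, -0.5, 1.5]
opening: 0.0003
```

>>> move_arm(
  deltas=[
    {"x": 0,"y": 0,"z": 0.002,"wx": 0,"wy": 0,"wz": 0,"hand": 0},
    {"x": 0,"y": 0,"z": 0.003,"wx": 0,"wy": 0,"wz": 0,"hand": 0},
    {"x": 0,"y": 0,"z": 0.003,"wx": 0,"wy": 0,"wz": 0,"hand": 0},
  ],
)

```text
time: 3.45
tool_pos: [0.5725, -0.0091, 0.0942]
tool_rot: [3.141, -0.26, 0.015]
contact_force: [0.6, -0.1, -1.1]
opening: 0.0002
```

>>> move_arm(
  deltas=[
    {"x": 0,"y": 0,"z": 0.002,"wx": 0,"wy": 0,"wz": 0,"hand": 0},
    {"x": 0,"y": 0,"z": 0.003,"wx": 0,"wy": 0,"wz": 0,"hand": 0},
    {"x": 0,"y": 0,"z": 0.003,"wx": 0,"wy": 0,"wz": 0,"hand": 0},
  ],
)

```text
time: 3.82
tool_pos: [0.5734, -0.0092, 0.0916]
tool_rot: [3.141, -0.261, 0.015]
contact_force: [-0.8, -0.6, -0.6]
opening: 0.0007
```

Run:
```python
from h import *
from cell import viewer,monitor
c=viewer.camera_params('wrist');p=viewer.read_camera('wrist')
for i in range(2): s=monitor.observe();print(s['time'],s['tool_pos'],s['contact_force'],s['torque'])
cv2.imwrite('pics/w3.png',p[100:400,130:430,::-1])
for col,z in [('red',.095),('green',.094),('green',.101)]:
  for b in blobs(p,col,(0,0,560,420),100): print(col,z,b,plane(c,b[0],z))
```

```text
3.875 [ 0.57342871 -0.00916531  0.09161012] [0.05016859 0.5658292  0.19075408] [-0.03153196  0.13327065 -0.03169968]
3.875 [ 0.57342871 -0.00916531  0.09161012] [0.05016859 0.5658292  0.19075408] [-0.03153196  0.13327065 -0.03169968]
red 0.095 (array([284.47089947, 250.04232804]), 378, [46, 49]) [ 0.58271648 -0.00961315  0.095     ]
green 0.094 (array([284.98002923, 185.32148076]), 2053, [51, 53]) [ 0.61560478 -0.00941432  0.094     ]
green 0.101 (array([284.98002923, 185.32148076]), 2053, [51, 53]) [ 0.61531428 -0.0093985   0.101     ]
```

View pics/w3.png

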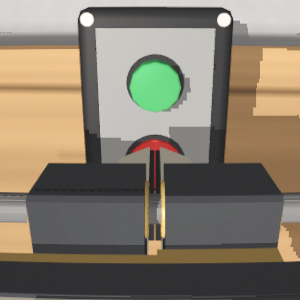

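Close-up: the fingertips are centred over the red cap, with no clear contact force yet. I continue down.

>>> move_arm(
  deltas=[
    {"x": 0,"y": 0,"z": 0.002,"wx": 0,"wy": 0,"wz": 0,"hand": 0},
    {"x": 0,"y": 0,"z": 0.003,"wx": 0,"wy": 0,"wz": 0,"hand": 0},
    {"x": 0,"y": 0,"z": 0.003,"wx": 0,"wy": 0,"wz": 0,"hand": 0},
  ],
)

```text
time: 4.25
tool_pos: [0.5743, -0.0092, 0.0891]
tool_rot: [3.141, -0.262, 0.015]
contact_force: [-1.3, -0.6, 3.3]
opening: 0.0004
```

>>> move_arm(
  deltas=[
    {"x": 0,"y": 0,"z": 0.001,"wx": 0,"wy": 0,"wz": 0,"hand": 0},
    {"x": 0,"y": 0,"z": 0.002,"wx": 0,"wy": 0,"wz": 0,"hand": 0},
    {"x": 0,"y": 0,"z": 0.002,"wx": 0,"wy": 0,"wz": 0,"hand": 0},
  ],
)

```text
time: 4.62
tool_pos: [0.5749, -0.0092, 0.0873]
tool_rot: [3.14, -0.262, 0.015]
contact_force: [-3.3, -0.1, 8.1]
opening: 0.0006
```

```bash
cat > g.py <<'E'
from h import *
from cell import viewer,monitor
c=viewer.camera_params('wrist');p=viewer.read_camera('wrist')
s=monitor.observe();print(s['time'],s['tool_pos'],s['contact_force'],s['torque'])
for col in ['red','green']:
  for b in blobs(p,col,(0,0,560,420),100): print(col,b)
E
python3 g.py
```

```text
4.675 [ 0.57485946 -0.00918577  0.0873685 ] [-3.42634856 -0.19884149  7.12827606] [0.01401921 0.42127029 0.05081457]
red (array([284.40310078, 260.14728682]), 129, [10, 44])
green (array([284.89926063, 188.10998152]), 2164, [53, 53])
```

About 8 N on the cap, at a height that matches the pressed-in crown plus roughly 2 mm of yield. I retract to the same hover pose to compare.

>>> move_arm(
  deltas=[
    {"x": 0,"y": 0,"z": -0.05,"wx": 0,"wy": 0,"wz": 0,"hand": 0},
    {"x": -0.005,"y": 0.0065,"z": -0.1,"wx": 0,"wy": 0,"wz": 0,"hand": 0},
    {"x": -0.005,"y": 0.0065,"z": -0.1,"wx": 0,"wy": 0,"wz": 0,"hand": 0},
    {"x": -0.005,"y": 0.0065,"z": -0.1,"wx": 0,"wy": 0,"wz": 0,"hand": 0},
    {"x": -0.005,"y": 0.0065,"z": -0.1,"wx": 0,"wy": 0,"wz": 0,"hand": 0},
  ],
)

```text
time: 5.3
tool_pos: [0.5437, -0.0158, 0.1806]
tool_rot: [3.141, -0.258, 0.015]
contact_force: [-0.3, -0.6, -0.5]
opening: 0.0004
```

```bash
python3 g.py
python3 - <<'E'
from h import *
from cell import viewer,monitor
s=monitor.observe()
# extractor: top-view red/green xy with known height, wrist view
print(np.arctan2(-.29415+.30549,.46597-.42448),np.arctan2(-.29286+.30304,.4729-.43175))
for yaw in (.25,):
  P,R=press_pose([.428,-.305,.1005],yaw,15,.085); delta(s,P,R)
E
```

```text
5.35 [ 0.54373319 -0.01580714  0.18063049] [-0.41955981  0.49180833  0.30001158] [0.02842118 0.21054171 0.03329926]
red (array([277.08891328, 205.30515917]), 911, [36, 35])
green (array([276.41686183, 150.07611241]), 854, [33, 33])
0.2668026088310282 0.24251843236567291
d mm [-136.2  292.6  -37.9] w deg [  3.5   0.2 -13. ]
```

The red cap shrank (994→911 px) and the green grew (780→854 px), so the sander is stopped. On to the extractor.

>>> move_arm(
  deltas=[
    {"x": -0.136,"y": 0.293,"z": -0.038,"wx": 3.5,"wy": 0.2,"wz": -13,"hand": 0},
    {"x": -0.136,"y": 0.293,"z": -0.038,"wx": 3.5,"wy": 0.2,"wz": -13,"hand": 0},
    {"x": -0.136,"y": 0.293,"z": -0.038,"wx": 3.5,"wy": 0.2,"wz": -13,"hand": 0},
    {"x": -0.136,"y": 0.293,"z": -0.038,"wx": 3.5,"wy": 0.2,"wz": -13,"hand": 0},
    {"x": -0.136,"y": 0.293,"z": -0.038,"wx": 3.5,"wy": 0.2,"wz": -13,"hand": 0},
    {"x": -0.136,"y": 0.293,"z": -0.038,"wx": 3.5,"wy": 0.2,"wz": -13,"hand": 0},
    {"x": -0.136,"y": 0.293,"z": -0.038,"wx": 3.5,"wy": 0.2,"wz": -13,"hand": 0},
    {"x": -0.136,"y": 0.293,"z": -0.038,"wx": 3.5,"wy": 0.2,"wz": -13,"hand": 0},
  ],
)

```text
time: 6.35
tool_pos: [0.4072, -0.3104, 0.1832]
tool_rot: [-3.14, -0.264, 0.249]
contact_force: [0.4, 0.4, 0.2]
opening: 0.0
```

```bash
cat >> g.py <<'E'
import sys
cv2.imwrite('pics/'+sys.argv[1]+'.png',p[:,:,::-1])
G={}
for col,z in [('red',.099),('green',.1)]:
  for b in blobs(p,col,(0,0,560,420),100): print(col,plane(c,b[0],z))
print(s['tool_rot'])
E
python3 g.py w4
python3 - <<'E'
from h import *
from cell import monitor
delta(monitor.observe(),*press_pose([.428,-.305,.1005],.25,15,.085))
E
```

```text
6.4 [ 0.40747958 -0.30994094  0.1834331 ] [ 0.42650284 -0.03575674  0.15120825] [-0.00158084  0.15111093 -0.00700562]
red (array([285.7962963 , 216.32777778]), 1080, [37, 37])
red (array([514.32098765, 327.34567901]), 162, [12, 19])
green (array([283.36724566, 159.4764268 ]), 806, [32, 32])
red [ 0.42911432 -0.30643487  0.099     ]
red [ 0.38709406 -0.50873403  0.099     ]
green [ 0.47068766 -0.29396389  0.1       ]
[-3.14078341 -0.26396095  0.25010797]
d mm [-1.1  0.3  0.6] w deg [-0.  -0.1  0. ]
```

View pics/w4.png

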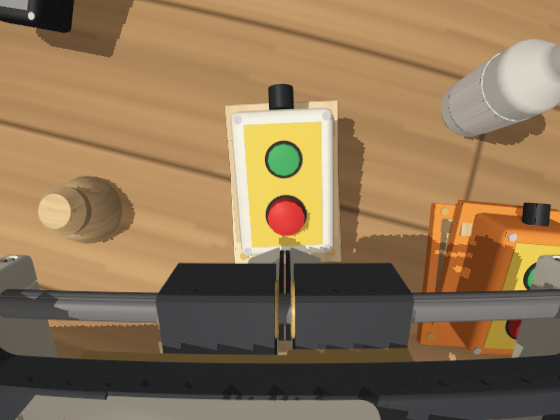

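Wrist view: extractor red at (286,216), green at (283,159), on the white box with the yellow plate. The orange look-alike is to the right. I descend while letting the run-on time pass.

>>> move_arm(
  deltas=[
    {"x": 0,"y": 0.0015,"z": 0.04,"wx": 0,"wy": 0,"wz": 0,"hand": 0},
    {"x": 0,"y": 0.0015,"z": 0.07,"wx": 0,"wy": 0,"wz": 0,"hand": 0},
    {"x": 0,"y": 0.0015,"z": 0.077,"wx": 0,"wy": 0,"wz": 0,"hand": 0},
    {"x": 0,"y": 0.0015,"z": 0.077,"wx": 0,"wy": 0,"wz": 0,"hand": 0},
    {"x": 0,"y": 0.0015,"z": 0.077,"wx": 0,"wy": 0,"wz": 0,"hand": 0},
    {"x": 0,"y": 0.0015,"z": 0.077,"wx": 0,"wy": 0,"wz": 0,"hand": 0},
    {"x": 0,"y": 0.0015,"z": 0.077,"wx": 0,"wy": 0,"wz": 0,"hand": 0},
    {"x": 0,"y": 0.0015,"z": 0.077,"wx": 0,"wy": 0,"wz": 0,"hand": 0},
  ],
)

```text
time: 7.4
tool_pos: [0.4272, -0.3077, 0.11]
tool_rot: [3.14, -0.265, 0.25]
contact_force: [-0.7, 0.6, 0.8]
opening: 0.0006
```

>>> move_arm(
  deltas=[
    {"x": 0,"y": 0,"z": 0,"wx": 0,"wy": 0,"wz": 0,"hand": 0},
    {"x": 0,"y": 0,"z": 0,"wx": 0,"wy": 0,"wz": 0,"hand": 0},
    {"x": 0,"y": 0,"z": 0,"wx": 0,"wy": 0,"wz": 0,"hand": 0},
    {"x": 0,"y": 0,"z": 0,"wx": 0,"wy": 0,"wz": 0,"hand": 0},
    {"x": 0,"y": 0,"z": 0,"wx": 0,"wy": 0,"wz": 0,"hand": 0},
    {"x": 0,"y": 0,"z": 0,"wx": 0,"wy": 0,"wz": 0,"hand": 0},
    {"x": 0,"y": 0,"z": 0,"wx": 0,"wy": 0,"wz": 0,"hand": 0},
    {"x": 0,"y": 0,"z": 0,"wx": 0,"wy": 0,"wz": 0,"hand": 0},
  ],
)

```text
time: 8.4
tool_pos: [0.4272, -0.3076, 0.1098]
tool_rot: [3.141, -0.264, 0.25]
contact_force: [-0.5, 0.4, 0.1]
opening: 0.0006
```

>>> move_arm(
  deltas=[
    {"x": 0,"y": 0,"z": 0,"wx": 0,"wy": 0,"wz": 0,"hand": 0},
    {"x": 0,"y": 0,"z": 0,"wx": 0,"wy": 0,"wz": 0,"hand": 0},
    {"x": 0,"y": 0,"z": 0,"wx": 0,"wy": 0,"wz": 0,"hand": 0},
    {"x": 0,"y": 0,"z": 0,"wx": 0,"wy": 0,"wz": 0,"hand": 0},
    {"x": 0,"y": 0,"z": 0.003,"wx": 0,"wy": 0,"wz": 0,"hand": 0},
    {"x": 0,"y": 0,"z": 0.006,"wx": 0,"wy": 0,"wz": 0,"hand": 0},
    {"x": 0,"y": 0,"z": 0.006,"wx": 0,"wy": 0,"wz": 0,"hand": 0},
  ],
)

```text
time: 9.28
tool_pos: [0.4286, -0.307, 0.1036]
tool_rot: [3.141, -0.264, 0.25]
contact_force: [-0.0, 0.3, 0.3]
opening: 0.0009
```

>>> move_arm(
  deltas=[
    {"x": 0,"y": 0,"z": 0.002,"wx": 0,"wy": 0,"wz": 0,"hand": 0},
    {"x": 0,"y": 0,"z": 0.004,"wx": 0,"wy": 0,"wz": 0,"hand": 0},
    {"x": 0,"y": 0,"z": 0.006,"wx": 0,"wy": 0,"wz": 0,"hand": 0},
    {"x": 0,"y": 0,"z": 0.008,"wx": 0,"wy": 0,"wz": 0,"hand": 0},
    {"x": 0,"y": 0,"z": 0.0095,"wx": 0,"wy": 0,"wz": 0,"hand": 0},
    {"x": 0,"y": 0,"z": 0.0095,"wx": 0,"wy": 0,"wz": 0,"hand": 0},
  ],
)

```text
time: 10.02
tool_pos: [0.4311, -0.3066, 0.0947]
tool_rot: [3.141, -0.264, 0.25]
contact_force: [0.1, 0.1, 0.4]
opening: 0.0003
```

>>> move_arm(
  deltas=[
    {"x": 0,"y": 0,"z": 0.001,"wx": 0,"wy": 0,"wz": 0,"hand": 0},
    {"x": 0,"y": 0,"z": 0.002,"wx": 0,"wy": 0,"wz": 0,"hand": 0},
    {"x": 0,"y": 0,"z": 0.002,"wx": 0,"wy": 0,"wz": 0,"hand": 0},
  ],
)

```text
time: 10.4
tool_pos: [0.4316, -0.3065, 0.0931]
tool_rot: [3.14, -0.264, 0.25]
contact_force: [-2.0, 0.7, 4.7]
opening: 0.0004
```

>>> move_arm(
  deltas=[
    {"x": 0,"y": 0,"z": 0.0015,"wx": 0,"wy": 0,"wz": 0,"hand": 0},
    {"x": 0,"y": 0,"z": 0.0015,"wx": 0,"wy": 0,"wz": 0,"hand": 0},
  ],
)

```text
time: 10.65
tool_pos: [0.4319, -0.3064, 0.0918]
tool_rot: [3.14, -0.264, 0.25]
contact_force: [-3.8, 1.1, 7.0]
opening: 0.0002
```

>>> move_arm(
  deltas=[
    {"x": 0,"y": 0,"z": -0.05,"wx": 0,"wy": 0,"wz": 0,"hand": 0},
    {"x": 0,"y": -0.0015,"z": -0.096,"wx": 0,"wy": 0,"wz": 0,"hand": 0},
    {"x": 0,"y": -0.0015,"z": -0.096,"wx": 0,"wy": 0,"wz": 0,"hand": 0},
    {"x": 0,"y": -0.0015,"z": -0.096,"wx": 0,"wy": 0,"wz": 0,"hand": 0},
    {"x": 0,"y": -0.0015,"z": -0.096,"wx": 0,"wy": 0,"wz": 0,"hand": 0},
  ],
)

```text
time: 11.28
tool_pos: [0.4071, -0.3103, 0.1827]
tool_rot: [-3.14, -0.263, 0.249]
contact_force: [-0.7, -0.2, -0.3]
opening: 0.0006
```

```bash
python3 g.py w5
python3 - <<'E'
from h import *
from cell import monitor
s=monitor.observe()
delta(s,[s['tool_pos'][0],s['tool_pos'][1],.25],rpy([np.pi,0,0]))
delta(s,[.42,.322,.15],rpy([np.pi,0,-.24]))
E
```

```text
11.325 [ 0.40707994 -0.31042855  0.18275613] [-0.31529756 -0.24285456  0.0316539 ] [-0.04967621  0.16390192  0.00786887]
red (array([285.75757576, 214.86161616]), 990, [36, 35])
red (array([514.54304636, 327.21854305]), 151, [12, 19])
green (array([283.60884354, 160.29365079]), 882, [34, 35])
red [ 0.43000132 -0.30609916  0.099     ]
red [ 0.3872316 -0.5084529  0.099    ]
green [ 0.46984717 -0.2942703   0.1       ]
[-3.14000361 -0.26343956  0.24938141]
d mm [ 17.5  -0.1 -64.9] w deg [ -2.  -15.   14.2]
d mm [ 154.3 -609.6   76.5] w deg [ -3.8 -14.8  27.9]
```

Extractor confirmed the same way: red 1080→990 px, green 806→882 px. Now to the lamp.

>>> move_arm(
  deltas=[
    {"x": 0.154,"y": -0.61,"z": 0.0765,"wx": -3.8,"wy": -14.8,"wz": 27.9,"hand": 0},
    {"x": 0.154,"y": -0.61,"z": 0.0765,"wx": -3.8,"wy": -14.8,"wz": 27.9,"hand": 0},
    {"x": 0.154,"y": -0.61,"z": 0.0765,"wx": -3.8,"wy": -14.8,"wz": 27.9,"hand": 0},
    {"x": 0.154,"y": -0.61,"z": 0.0765,"wx": -3.8,"wy": -14.8,"wz": 27.9,"hand": 0},
    {"x": 0.154,"y": -0.61,"z": 0.0765,"wx": -3.8,"wy": -14.8,"wz": 27.9,"hand": 0},
    {"x": 0.154,"y": -0.61,"z": 0.0765,"wx": -3.8,"wy": -14.8,"wz": 27.9,"hand": 0},
    {"x": 0.154,"y": -0.61,"z": 0.0765,"wx": -3.8,"wy": -14.8,"wz": 27.9,"hand": 0},
    {"x": 0.154,"y": -0.61,"z": 0.0765,"wx": -3.8,"wy": -14.8,"wz": 27.9,"hand": 0},
  ],
)

```text
time: 12.32
tool_pos: [0.4169, 0.1301, 0.1594]
tool_rot: [3.139, -0.001, -0.24]
contact_force: [1.4, -0.4, 0.8]
opening: 0.0006
```

Run:
```python
from h import *
from cell import monitor
s=monitor.observe();print(s['time'],s['tool_pos'],s['tool_rot'])
delta(s,[.42,.322,.15],rpy([np.pi,0,-.24]))
```

```text
12.325 [0.41691038 0.13014861 0.15936617] [ 3.13920078e+00 -6.41508670e-04 -2.40238458e-01]
d mm [ -42.7 -187.1    8.9] w deg [ 0.1 -0.  -0. ]
```

>>> move_arm(
  deltas=[
    {"x": -0.043,"y": -0.185,"z": 0.009,"wx": 0,"wy": 0,"wz": 0,"hand": 0},
    {"x": -0.043,"y": -0.185,"z": 0.009,"wx": 0,"wy": 0,"wz": 0,"hand": 0},
    {"x": -0.043,"y": -0.185,"z": 0.009,"wx": 0,"wy": 0,"wz": 0,"hand": 0},
    {"x": -0.043,"y": -0.185,"z": 0.009,"wx": 0,"wy": 0,"wz": 0,"hand": 0},
    {"x": -0.043,"y": -0.185,"z": 0.009,"wx": 0,"wy": 0,"wz": 0,"hand": 0},
    {"x": -0.043,"y": -0.185,"z": 0.009,"wx": 0,"wy": 0,"wz": 0,"hand": 0},
  ],
)

```text
time: 13.08
tool_pos: [0.4197, 0.3166, 0.1504]
tool_rot: [3.139, -0.001, -0.242]
contact_force: [0.9, -1.1, -0.3]
opening: 0.0005
```

Run:
```python
from h import *
from cell import viewer,monitor
c=viewer.camera_params('wrist');p=viewer.read_camera('wrist');cv2.imwrite('pics/w6.png',p[:,:,::-1])
s=monitor.observe();print(s['time'],s['tool_pos'],s['tool_rot'],s['contact_force'])
for b in blobs(p,'red',(0,0,560,420),30): print(b,plane(c,b[0],.037))
```

```text
13.125 [0.41987428 0.31655108 0.15061422] [ 3.13897615e+00 -1.24166981e-03 -2.42278383e-01] [-0.89236833  0.09517116  0.87088169]
(array([273.8960396, 184.9009901]), 202, [23, 11]) [0.43933358 0.31986192 0.037     ]
```

View pics/w6.png

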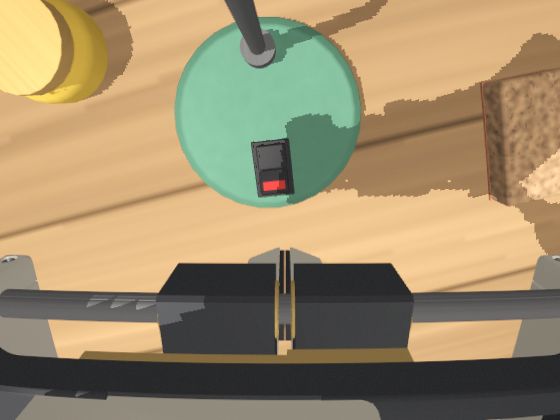

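Wrist view: red strip of the rocker at (274,185) on the green foot, stem well behind at (258,45). The point (0.439, 0.320) matches the earlier triangulation. I press down there, stepwise.

>>> move_arm(
  deltas=[
    {"x": 0.0175,"y": -0.0077,"z": 0.03,"wx": 0,"wy": 0,"wz": 0,"hand": 0},
    {"x": 0.0175,"y": -0.0077,"z": 0.07,"wx": 0,"wy": 0,"wz": 0,"hand": 0},
    {"x": 0.0175,"y": -0.0077,"z": 0.095,"wx": 0,"wy": 0,"wz": 0,"hand": 0},
    {"x": 0.0175,"y": -0.0077,"z": 0.104,"wx": 0,"wy": 0,"wz": 0,"hand": 0},
    {"x": 0.0175,"y": -0.0077,"z": 0.105,"wx": 0,"wy": 0,"wz": 0,"hand": 0},
    {"x": 0.0175,"y": -0.0077,"z": 0.105,"wx": 0,"wy": 0,"wz": 0,"hand": 0},
    {"x": 0.0175,"y": -0.0077,"z": 0.105,"wx": 0,"wy": 0,"wz": 0,"hand": 0},
  ],
)

```text
time: 14.0
tool_pos: [0.4392, 0.3212, 0.0467]
tool_rot: [3.141, -0.003, -0.241]
contact_force: [-0.3, 0.2, -0.6]
opening: 0.0003
```

Run:
```python
from h import *
from cell import viewer,monitor
p=viewer.read_camera('wrist');cv2.imwrite('pics/w7.png',cv2.resize(p[150:350,160:400,::-1],None,fx=2,fy=2))
s=monitor.observe();print(s['time'],s['tool_pos'],s['tool_rot'],s['contact_force'])
```

```text
14.05 [0.43905147 0.32113    0.04654437] [ 3.14054638e+00 -2.71849919e-03 -2.40517602e-01] [ 0.09424607  0.85769244 -1.14817659]
```

View pics/w7.png

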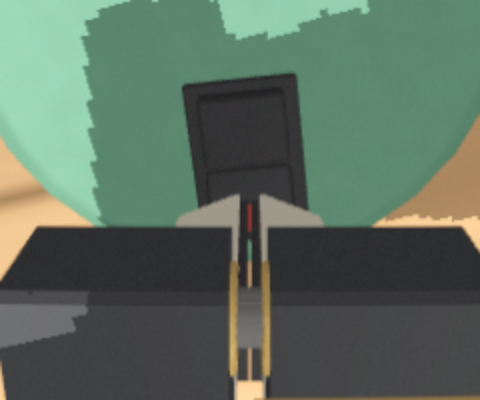

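The fingertips are over the strip, centred on the rocker's width. I press in small steps.

>>> move_arm(
  deltas=[
    {"x": 0,"y": 0,"z": 0.004,"wx": 0,"wy": 0,"wz": 0,"hand": 0},
    {"x": 0,"y": 0,"z": 0.007,"wx": 0,"wy": 0,"wz": 0,"hand": 0},
    {"x": 0,"y": 0,"z": 0.009,"wx": 0,"wy": 0,"wz": 0,"hand": 0},
    {"x": 0,"y": 0,"z": 0.011,"wx": 0,"wy": 0,"wz": 0,"hand": 0},
    {"x": 0,"y": 0,"z": 0.012,"wx": 0,"wy": 0,"wz": 0,"hand": 0},
    {"x": 0,"y": 0,"z": 0.012,"wx": 0,"wy": 0,"wz": 0,"hand": 0},
  ],
)

```text
time: 14.8
tool_pos: [0.4387, 0.3208, 0.0335]
tool_rot: [3.139, -0.001, -0.241]
contact_force: [-0.1, 0.4, 0.5]
opening: 0.0005
```

>>> move_arm(
  deltas=[
    {"x": 0,"y": 0,"z": 0.002,"wx": 0,"wy": 0,"wz": 0,"hand": 0},
    {"x": 0,"y": 0,"z": 0.0025,"wx": 0,"wy": 0,"wz": 0,"hand": 0},
    {"x": 0,"y": 0,"z": 0.0025,"wx": 0,"wy": 0,"wz": 0,"hand": 0},
  ],
)

```text
time: 15.18
tool_pos: [0.4386, 0.3208, 0.0311]
tool_rot: [3.139, -0.001, -0.24]
contact_force: [-0.2, -0.5, 0.1]
opening: 0.0003
```

>>> move_arm(
  deltas=[
    {"x": 0,"y": 0,"z": 0.001,"wx": 0,"wy": 0,"wz": 0,"hand": 0},
    {"x": 0,"y": 0,"z": 0.0015,"wx": 0,"wy": 0,"wz": 0,"hand": 0},
    {"x": 0,"y": 0,"z": 0.0015,"wx": 0,"wy": 0,"wz": 0,"hand": 0},
  ],
)

```text
time: 15.55
tool_pos: [0.4387, 0.3209, 0.03]
tool_rot: [3.14, -0.002, -0.24]
contact_force: [-0.1, -1.0, 3.9]
opening: 0.0006
```

Contact at 0.030, the level-wing height, so the rocker has snapped over. One more 1 mm, then retract and check.

>>> move_arm(
  deltas=[
    {"x": 0,"y": 0,"z": 0.001,"wx": 0,"wy": 0,"wz": 0,"hand": 0},
    {"x": 0,"y": 0,"z": 0.001,"wx": 0,"wy": 0,"wz": 0,"hand": 0},
  ],
)

```text
time: 15.8
tool_pos: [0.4387, 0.3209, 0.029]
tool_rot: [3.14, -0.002, -0.241]
contact_force: [-1.5, -1.9, 6.3]
opening: 0.0002
```

>>> move_arm(
  deltas=[
    {"x": 0,"y": 0,"z": -0.04,"wx": 0,"wy": 0,"wz": 0,"hand": 0},
    {"x": 0,"y": 0,"z": -0.1,"wx": 0,"wy": 0,"wz": 0,"hand": 0},
    {"x": -0.0175,"y": 0.0077,"z": -0.1215,"wx": 0,"wy": 0,"wz": 0,"hand": 0},
    {"x": -0.0175,"y": 0.0077,"z": -0.1215,"wx": 0,"wy": 0,"wz": 0,"hand": 0},
    {"x": -0.0175,"y": 0.0077,"z": -0.1215,"wx": 0,"wy": 0,"wz": 0,"hand": 0},
    {"x": -0.0175,"y": 0.0077,"z": -0.1215,"wx": 0,"wy": 0,"wz": 0,"hand": 0},
  ],
)

```text
time: 16.55
tool_pos: [0.4195, 0.3176, 0.1487]
tool_rot: [3.138, 0.0, -0.241]
contact_force: [-0.2, -0.1, -0.1]
opening: 0.0005
```

Run:
```python
from h import *
from cell import viewer,monitor
c=viewer.camera_params('wrist');p=viewer.read_camera('wrist');cv2.imwrite('pics/w8.png',p[:,:,::-1])
s=monitor.observe();print(s['time'],s['tool_pos'],s['tool_rot'],s['contact_force'])
for b in blobs(p,'red',(0,0,560,420),30): print(b,plane(c,b[0],.03))
a=cv2.imread('pics/w6.png');cv2.imwrite('pics/cmp.png',np.hstack([cv2.resize(q[20:220,160:380],None,fx=1.8,fy=1.8) for q in (a,p[:,:,::-1])]))
```

```text
16.6 [0.41958283 0.31758103 0.14880801] [ 3.13789715e+00  1.26405077e-04 -2.40727990e-01] [ 0.06093176  0.35349147 -0.23970196]
(array([275.58421053, 186.95263158]), 190, [22, 11]) [0.43585651 0.32027303 0.03      ]
```

View pics/cmp.png

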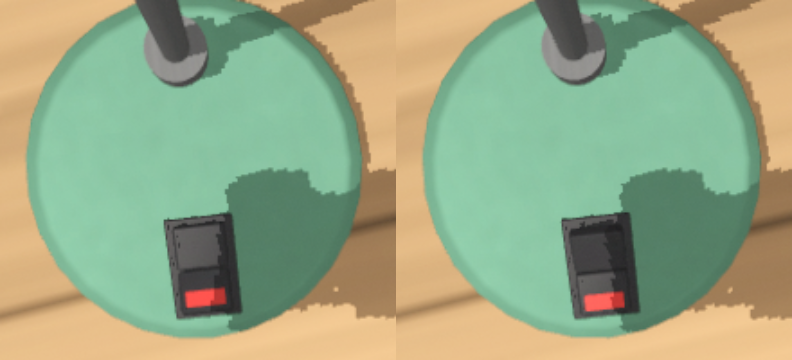

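In the comparison, the rocker's shading has flipped (rear wing now raised, front level) and the foot hasn't moved. Nothing is touching the robot, so I hand in.

```bash
python3 -c "
from cell import robot; print(robot.hand_in())"
```

```text
the job is handed in; nothing more can be done
None
```

The bench is shut down in the order asked, and I handed the job in at about 16.6 s. The hand-in reports no verdict.

| Step | Time pressed | Peak force | Check afterwards |
|---|---|---|---|
| Sander stop | by 4.6 s | about 8 N | from nearly the same wrist-camera pose, the red cap looked smaller (sunk in) and the green larger (popped out) |
| Extractor stop, smaller white box | about 9.5–10.6 s, over 4 s after the sander | about 8 N | same change in the red and green caps |
| Lamp rocker, front wing | 15–15.8 s | about 7 N | the shading on the rocker flipped, contact was at the level-wing height of 30 mm, and the foot had not visibly moved |

The arm was clear of everything at hand-in, with about zero contact force. None of the checks after pressing failed or disagreed. The early presses, below about 3 N, were too close to the force sensor's noise to read. I therefore judged each snap-over from the later force, the height and the pictures. One move call was refused for missing keys and resent; nothing moved.

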